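Release the stirrer key left latched down

ROBOT

A 6-joint arm with a two-finger parallel gripper is mounted at the origin on the work surface. World frame = base frame: x ahead of the robot, y to its left, z up, the work surface at z = 0. Lengths are in m, angles in degrees, forces in N, time in s.
With the tool pointing down it reaches from about 0.4 to 0.825 m from the base axis. Payload 7 kg.
Tool frame: the origin (TCP) lies midway between the tips of the shut fingers; the grasp point (between the pads) lies 19 mm behind it; z points along the fingers, y is the direction in which the jaws open and shut (so a half turn about z gives the same grasp; the last joint's range is limited). The gripper opens to 88 mm and grips with 3 to 60 N. Pads are 19 mm wide; open, the fingers measure 130 mm over their backs; the gripper's body (78 mm by 193 mm) begins 47 mm behind the grasp point.
Start: joints at [90.361, 20.546, 0.682, 0, -70.136, -16.507], TCP at [0.188, 0.648, 0.227] pointing down, gripper open.
Joint ranges: [-176.03, 176.03], [-82.01, 121.73], [-58.28, 71.71], [-173.87, 95.51], [-174.79, -0.11], [-173.66, 173.66]. Speed limits (degrees/s): [136.94, 136.94, 172.46, 180, 180, 180].

INTERFACE

Orientations are given as a 3x3 rotation matrix whose columns are the frame's x, y, z axes.
In Python, from rig import robot gives the robot as it stands. Calls block until the motion is done:
- robot.goto(position, orientation): joint-space move of the TCP to a pose.
- robot.servo_line(position, ori=None, speed=0.15): straight line of the TCP; ori=None keeps the orientation; speed is the mean speed in m/s.
- robot.movej(angles): joint-space move.
- robot.move_gripper(opening): opening from 0.0 (shut) to 1.0 (fully open); the grip force is fixed at half the most; returns when the fingers have stopped.
- robot.dwell(seconds).
- robot.ik(position, orientation): joint angles nearest the present ones, or None.
- robot.grab_frame(name): name is "side" or "top" or "wrist"; returns (picture, depth): 384x512x3 uint8, red, green, blue; 384x512 float32, m along the optical axis (not along the pixel's ray), 0 where there is no reading.
- robot.camera_info(name): a dict with "vfov" (degrees; the focal length in pixels is half the picture's height over the tangent of half this angle, whatever the lens; pixels are square), "cx", "cy" (the principal point, pixels), "k1" (the pictures are not rectified: a ray, as slopes to the right and down, at radius r is drawn at 1 + k1 r^2 times it, then the intrinsics apply), "view" (4x4, takes a point from world to camera coordinates); the wrist camera has in their place "T_tool_cam" (4x4, takes a point from camera to tool coordinates, whose origin is the TCP and whose axes are the flange's). Camera axes: x right, y down, z forward; pixel columns grow to the right and rows downward; lengths in m; the calibration is good to about 2 mm. A picture is of the moment at which its call begins: read the wrist's pose just before it. camera_info takes no time and is no camera call.
A pose or a line that the arm cannot do raises robot.Unreachable and nothing moves.
- robot.job_done(): hands the job in, once; it reports no verdict.
Readings, each from a call of its own:
- robot.read_t(): time.
- robot.read_qpos(): joint angles.
- robot.read_qvel(): joint speeds.
- robot.read_effort(): joint torques, N m.
- robot.read_position(): TCP position.
- robot.read_tcp_rot(): TCP orientation.
- robot.read_force(): force on the tool from outside, world axes, zero at the start.
- robot.read_ft_torque(): the same for the moment, N m.
- robot.read_grip_width(): opening from 0.0 (shut) to 1.0 (fully open).
Only numpy, scipy, OpenCV 4.12 (cv2) and the standard library are available. Lean on these libraries where they do the work, as an engineer would, in place of code of your own. Each camera call takes 0.05 s, during which the arm holds its last target.

TASK

The four-place magnetic stirrer is being shut down, and one of its four station keys has been left latched down. With the fingertips tap all four keys lightly, one after another from the robot's left to its right, to feel which one is already down; then press that key fully down and let it spring up, so that all four keys stand up. Do not push in any key that is already up, pick nothing up, and leave the glassware and the other things where they stand.

Things in the scene. Friction and masses are not known exactly. Their poses are not given: they have to be found in the camera images.
- stirrer: four-place magnetic stirrer, fixed: white housing 400 mm wide (y), x from -125 to 110 mm. Origin: on the bench under it; x from its key side to its back, y along the key row to the robot's left. Front deck 46 mm high; rear block 66 mm high, from x = -63 mm, with four 84 mm plates (x = 40 mm, top 70 mm). Keys at x = -92 mm and y = 135, 45, -45, -135 mm; knobs stick out 17 mm in front
- key_a: one of the four identical square station keys (cap 24 x 24 mm), in a row 90 mm apart on the stirrer's front deck; letters say nothing of place or state. Origin: centre of its top face; axes parallel to the stirrer's. It moves straight down: up, its top is 58 mm above the bench (12 mm above the deck); latched down 4 mm lower, at 54 mm; fully down 8 mm below up, at 50 mm
- key_b: like key_a (origin: centre of its top face). All four are push-push keys on a spring that resists with 2.2 N at the up position, 3.6 N at 4 mm and 5 N at 8 mm
- key_c: like key_a (origin: centre of its top face). All four: pushed down past about 7 mm and let go, an up key latches down and a latched key springs right up; pushed in less than 5.5 mm from the up position, a key goes back to the state it was in
- key_d: like key_a (origin: centre of its top face)
- beaker_1: glass beaker, 72 mm diameter, 90 mm high, standing on one of the stirrer's plates (its underside 70 mm above the bench); origin: centre of its underside, z up
- beaker_2: glass beaker, 64 mm diameter, 76 mm high, standing on one of the stirrer's plates (its underside 70 mm above the bench); origin: centre of its underside, z up
- flask: conical glass flask, 76 mm diameter at the foot, 105 mm high, standing on one of the stirrer's plates (its underside 70 mm above the bench); origin: centre of its underside, z up
- mortar: white porcelain mortar with its pestle in it, 92 mm diameter, 56 mm high (pestle to about 100 mm), on the bench in front of the stirrer; origin: centre of its underside, z up
- wash_bottle: white wash bottle with a bent spout, 66 mm diameter, 195 mm high, on the bench left of the stirrer; origin: centre of its underside, z up
- jar: amber glass jar, 60 mm diameter, 85 mm high, on the bench right of the stirrer; origin: centre of its underside, z up
- petri: translucent petri dish, 95 mm diameter, 17 mm high, on the bench right of the stirrer; origin: centre of its underside, z up
- spatula: slim steel laboratory spatula, 166 mm long, 11 mm wide, 4 mm thick, lying on the bench in front of the stirrer; origin: its middle, on the bench
Things that resemble listed ones, but are neither listed nor needed, are in the scene too. What is shaped like the beaker_1 but blue, green or turquoise is not meant.

How it is judged:
By the outcome, as a careful person would: the job done as asked, in the order asked, and still so for the second after the job is handed in, with the robot touching nothing.
It also fails if it takes over 54 s, if anything falls off the work surface, if the arm or the gripper's body presses on something with over 40 N, if the wrist force passes 120 N, or if a joint passes its speed limit or range.

## Working session

There is one attempt and no reset: what is moved stays moved. The work goes in short steps, each a Python script; the robot and the scene stay as the last script left them, time stands still between calls to the robot, and variables do not carry over. Pictures are saved under pics/ and viewed, and the job is handed in when it is done.

```bash
ls; mkdir -p pics
python3 - <<'E'
from rig import robot
import cv2,numpy as np,pickle
d={}
for n in("side","top","wrist"):
    p,z=robot.grab_frame(n); cv2.imwrite(f"pics/{n}0.png",p[:,:,::-1]); d[n]=(p,z,robot.camera_info(n)); print(n,d[n][2])
d['pos']=robot.read_position();d['rot']=robot.read_tcp_rot()
pickle.dump(d,open("f0.pkl","wb"))
print(robot.read_t(),robot.read_force(),d['rot'])
E
```

```text
pics
side {'vfov': 48.657073047222966, 'cx': 246.61236329249786, 'cy': 195.6788797111127, 'k1': 0.033293958873895704, 'view': array([[ 0.95291974, -0.30309552, -0.00877895, -0.5529912 ],
       [-0.16628155, -0.49813348, -0.85100733,  0.18118775],
       [ 0.25356343,  0.81240146, -0.52508042,  0.81916804],
       [ 0.        ,  0.        ,  0.        ,  1.        ]])}
top {'vfov': 49.858851912010486, 'cx': 253.09276218348694, 'cy': 188.9462307809721, 'k1': 0.04697223516744299, 'view': array([[ 0.02212119, -0.99951417,  0.02195603,  0.01778956],
       [-0.9858739 , -0.02545575, -0.16554351,  0.58045564],
       [ 0.16602199, -0.01798386, -0.98595805,  1.1473143 ],
       [ 0.        ,  0.        ,  0.        ,  1.        ]])}
wrist {'vfov': 70.80890035616196, 'cx': 251.72635157110597, 'cy': 194.57430458520201, 'k1': -0.026959079097128417, 'T_tool_cam': array([[-2.01551012e-04, -9.68376367e-01, -2.49493832e-01,
         6.63428146e-02],
       [ 9.99999920e-01, -2.81579301e-04,  2.85072157e-04,
         5.37110430e-04],
       [-3.46309439e-04, -2.49493754e-01,  9.68376346e-01,
        -1.58135521e-01],
       [ 0.00000000e+00,  0.00000000e+00,  0.00000000e+00,
         1.00000000e+00]])}
0.15 [0.74212787 1.23912852 0.64312449] [[ 9.60548753e-01 -2.78111581e-01 -2.03913590e-04]
 [-2.78111615e-01 -9.60547959e-01 -1.24395248e-03]
 [ 1.50088808e-04  1.25158774e-03 -9.99999206e-01]]
```

View pics/top0.png

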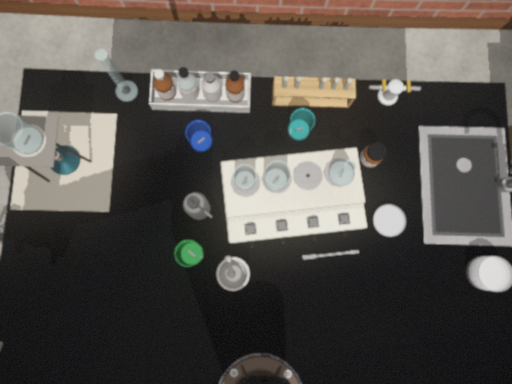

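View pics/side0.png

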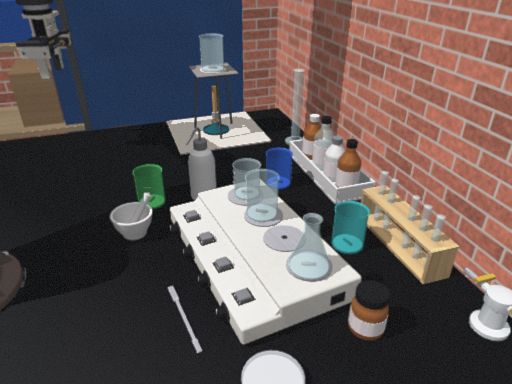

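Both pictures show the stirrer with its four dark keys. In the top view they are near (250,229), (282,225), (313,222) and (344,218), with the leftmost key first. The mortar is at (233,272) and the spatula at (330,255), both in front of it. Next I'll measure the caps.

```bash
cat > h.py <<'E'
import numpy as np,cv2
def ray(c,uv,Twc=None):
    f=192/np.tan(np.radians(c['vfov']/2)); K=np.array([[f,0,c['cx']],[0,f,c['cy']],[0,0,1]])
    T=np.linalg.inv(c['view']) if Twc is None else Twc
    p=cv2.undistortPoints(np.array(uv,float).reshape(-1,1,2),K,np.array([c['k1'],0,0,0.])).reshape(-1,2)
    d=np.c_[p,np.ones(len(p))]@T[:3,:3].T
    return T[:3,3],d
def onz(c,uv,z,Twc=None):
    o,d=ray(c,uv,Twc); return o+d*((z-o[2])/d[:,2])[:,None]
def caps(p,boxes,thr):
    out=[]
    for (u,v) in boxes:
        r=9; g=p[v-r:v+r+1,u-r:u+r+1].astype(float).mean(2)
        m=(g<thr).astype(np.uint8); n,l,s,c=cv2.connectedComponentsWithStats(m)
        k=1+np.argmax(s[1:,4]); out.append((c[k][0]+u-r,c[k][1]+v-r,s[k][2],s[k][3],s[k][4]))
    return out
E
python3 - <<'E'
from h import *; import pickle
d=pickle.load(open("f0.pkl","rb"))
p,z,c=d['top']
B=[(250,229),(282,225),(313,222),(344,218)]
cs=caps(p,B,130); print(np.round(cs,1))
P=onz(c,[x[:2] for x in cs],.056); print(P.round(4), np.linalg.norm(np.diff(P,axis=0),axis=1))
dd=P[0]-P[3]; print("yaw",np.degrees(np.arctan2(-dd[0],dd[1])))
q,_,cs2=d['side']
S=caps(q,[(192,216),(206,238),(223,264),(244,296)],110); print(np.round(S,1)); P2=onz(cs2,[x[:2] for x in S],.056); print(P2.round(4))
cv2.imwrite("pics/topz.png",cv2.resize(p[140:290,180:380,::-1],None,fx=4,fy=4,interpolation=cv2.INTER_CUBIC))
cv2.imwrite("pics/sidez.png",cv2.resize(q[180:330,160:290,::-1],None,fx=4,fy=4,interpolation=cv2.INTER_CUBIC))
for n,pts in(("mortar",(233,272)),("spat",(330,255)),("wash",(197,206)),("green",(189,253))): print(n,onz(c,[pts],.03).round(3))
E
```

```text
[[250.3 223.8   7.    2.    9. ]
 [280.9 220.4   7.    2.    9. ]
 [312.5 217.    6.    1.    6. ]
 [339.4 217.9   2.    6.   10. ]]
[[ 0.4783  0.0374  0.056 ]
 [ 0.4899 -0.0492  0.056 ]
 [ 0.5019 -0.1392  0.056 ]
 [ 0.5013 -0.2158  0.056 ]] [0.08735587 0.09080586 0.07667122]
yaw 5.189007441230796
[[192.2 217.9  17.    7.   65. ]
 [206.7 240.5  18.    9.   81. ]
 [223.6 267.2  19.   11.   93. ]
 [245.  299.1  19.   16.   89. ]]
[[ 0.4626  0.0171  0.056 ]
 [ 0.4743 -0.0709  0.056 ]
 [ 0.4858 -0.159   0.056 ]
 [ 0.4992 -0.2475  0.056 ]]
mortar [[0.343 0.083 0.03 ]]
spat [[ 0.397 -0.193  0.03 ]]
wash [[0.528 0.193 0.03 ]]
green [[0.393 0.21  0.03 ]]
```

```bash
sleep 1
```

```text
(no output)
```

View pics/topz.png

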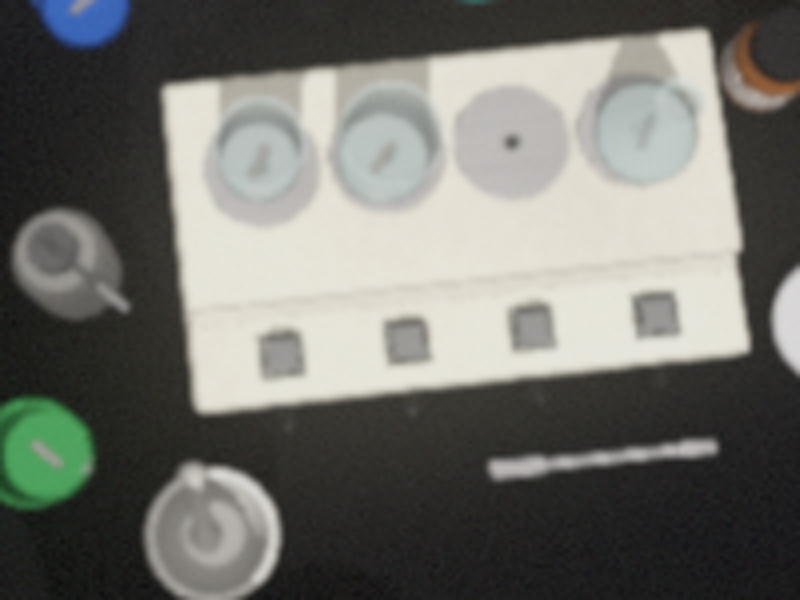

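View pics/sidez.png

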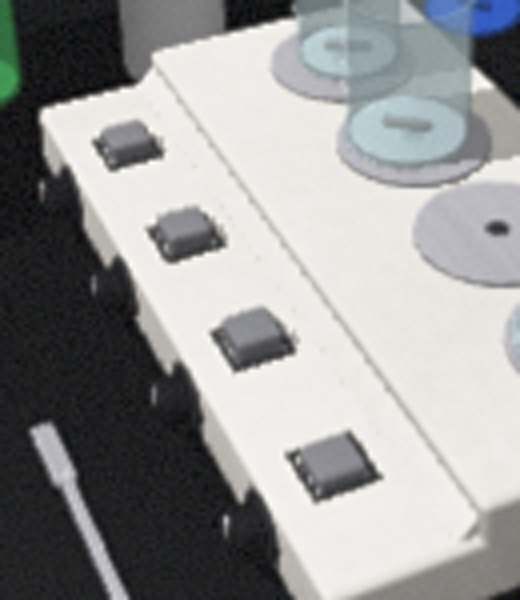

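The four keys are a grey cap in a dark frame, clearly visible. The rightmost looks lowest, but that's to be confirmed by touch. The crop (not the frame) shows the spout of the wash bottle pointing toward the stirrer, so I'll check the clearance of the gripper body.

Run:
```python
from h import *; import pickle
from rig import robot
d=pickle.load(open("f0.pkl","rb"))
p,z,c=d['top']
B=[(250,229),(282,225),(313,222),(344,218)]
cs=caps(p,B,190); print(np.round(cs,1))
P=onz(c,[x[:2] for x in cs],.052); print(P.round(4), np.linalg.norm(np.diff(P,axis=0),axis=1))
dd=P[0]-P[3]; print("yaw",np.degrees(np.arctan2(-dd[0],dd[1])))
print("spout tip",onz(c,[(212,217)],.17).round(3),"bottle top",onz(c,[(193,202)],.18).round(3),"base",onz(c,[(199,207)],.0).round(3))
a=np.arctan2(-dd[0],dd[1]); X=np.array([np.cos(a),np.sin(a),0]);Y=np.array([-X[1],X[0],0])
for s in(1,-1):
    R=np.c_[s*X,-s*Y,[0,0,-1]]
    for k in range(4):
        for h in(.05,.25): print(s,k,h,robot.ik([P[k][0],P[k][1],h],R))
```

```text
[[249.9 228.   13.   13.  133. ]
 [281.4 224.7  12.   12.  132. ]
 [312.4 221.2  12.   13.  133. ]
 [343.5 218.2  12.   12.  128. ]]
[[ 0.4666  0.0383  0.052 ]
 [ 0.4782 -0.0511  0.052 ]
 [ 0.4904 -0.1395  0.052 ]
 [ 0.5012 -0.2283  0.052 ]] [0.09016167 0.08924555 0.08949952]
yaw 7.3916709174131405
spout tip [[0.484 0.137 0.17 ]] bottle top [[0.52  0.186 0.18 ]] base [[0.529 0.191 0.   ]]
1 0 0.05 [ 2.88801089e+01  1.26875112e+01 -3.78016559e+01  2.54444375e-14
 -3.95108329e+01  6.85115621e+01]
1 0 0.25 [ 28.88010885  -0.31308928 -22.13756853   0.         -68.17552075
  68.51156207]
1 1 0.05 [ 17.40666494  13.74996588 -36.24624088   0.         -40.00379324
  79.98500598]
1 1 0.25 [ 17.40666494   1.01006844 -20.80316183   0.         -68.18676972
  79.98500598]
1 2 0.05 [  6.21944928  16.1137408  -32.66828023   0.         -41.21797897
  91.17222164]
1 2 0.25 [  6.21944928   3.95639318 -17.67853731   0.         -68.3650695
  91.17222164]
1 3 0.05 [ -4.11332043  19.35382159 -27.52075123   0.         -43.12542718
 101.50499135]
1 3 0.25 [ -4.11332043   7.99018857 -13.06002129   0.         -68.94979015
 101.50499135]
-1 0 0.05 [ 2.88801089e+01  1.26875112e+01 -3.78016559e+01 -2.54444375e-14
 -3.95108329e+01 -1.11488438e+02]
-1 0 0.25 [  28.88010885   -0.31308928  -22.13756853    0.          -68.17552075
 -111.48843793]
-1 1 0.05 [  17.40666494   13.74996588  -36.24624088    0.          -40.00379324
 -100.01499402]
-1 1 0.25 [  17.40666494    1.01006844  -20.80316183    0.          -68.18676972
 -100.01499402]
-1 2 0.05 [  6.21944928  16.1137408  -32.66828023   0.         -41.21797897
 -88.82777836]
-1 2 0.25 [  6.21944928   3.95639318 -17.67853731   0.         -68.3650695
 -88.82777836]
-1 3 0.05 [ -4.11332043  19.35382159 -27.52075123   0.         -43.12542718
 -78.49500865]
-1 3 0.25 [ -4.11332043   7.99018857 -13.06002129   0.         -68.94979015
 -78.49500865]
```

Run:
```python
from h import *; import pickle
d=pickle.load(open("f0.pkl","rb"))
p=d['top'][0];q=d['side'][0]
a=cv2.resize(p[180:235,170:245,::-1],None,fx=8,fy=8,interpolation=cv2.INTER_CUBIC)
b=cv2.resize(q[120:210,170:280,::-1],None,fx=7,fy=6,interpolation=cv2.INTER_CUBIC)
cv2.imwrite("pics/spt.png",a);cv2.imwrite("pics/sps.png",b)
```

```text
(no output)
```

View pics/spt.png

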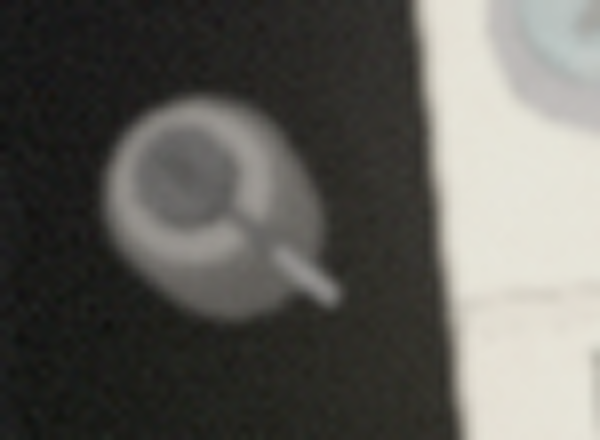

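View pics/sps.png

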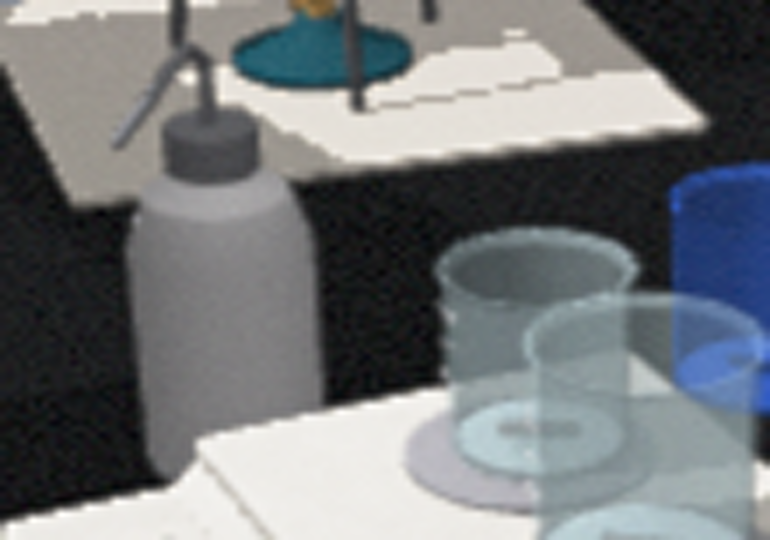

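The wash bottle's spout tip is at about (212,217) in the top view and (187,144.5) in the side view. I'll triangulate it, and the glass rims too.

Run:
```python
from h import *; import pickle
d=pickle.load(open("f0.pkl","rb"))
def tri(a,b):
    o1,d1=ray(d['top'][2],[a]);o2,d2=ray(d['side'][2],[b]);d1=d1[0];d2=d2[0]
    s=np.linalg.lstsq(np.c_[d1,-d2],o2-o1,rcond=None)[0]
    A=o1+s[0]*d1;B=o2+s[1]*d2; return ((A+B)/2).round(4),np.linalg.norm(A-B).round(4)
print("tip",tri((212,217.1),(186.9,144.5)))
print("cap",tri((193.3,202),(200.1,138.5)))
# beakers undersides from topz pixels (z=.07)
c=d['top'][2]
for n,u in(("left beaker",(260,162)),("2nd",(385,158)),("plate3",(512,142)),("flask",(645,133))):
    print(n,onz(c,[(180+u[0]/4,140+u[1]/4)],.072).round(3))
```

```text
tip (array([0.4835, 0.1371, 0.1742]), np.float64(0.0006))
cap (array([0.5234, 0.1878, 0.1617]), np.float64(0.002))
left beaker [[0.6   0.056 0.072]]
2nd [[ 0.605 -0.033  0.072]]
plate3 [[ 0.619 -0.124  0.072]]
flask [[ 0.628 -0.219  0.072]]
```

The spout tip is at (0.484, 0.137, 0.174), which is where the gripper body would be with the jaws along the key row. With the tool yawed 30° in the world frame, the spout and both beakers clear by at least 20 mm. I'll shut the fingers and hover over key 1.

```bash
cat >> h.py <<'E'
KEYS=np.array([[.4666,.0383],[.4782,-.0511],[.4904,-.1395],[.5012,-.2283]])
_a=np.radians(30.); _X=np.array([np.cos(_a),np.sin(_a),0]);_Y=np.array([-_X[1],_X[0],0])
R=np.c_[-_X,_Y,[0,0,-1.]]
E
python3 - <<'E'
from h import *; from rig import robot; import pickle
print([np.round(robot.ik([*k,.05],R),0) for k in KEYS])
robot.move_gripper(0.0); print(robot.read_t(),robot.read_grip_width())
robot.goto([*KEYS[0],.27],R); print(robot.read_t())
pos=robot.read_position();rot=robot.read_tcp_rot();p,z=robot.grab_frame("wrist")
c=robot.camera_info("wrist");print(pos)
pickle.dump((pos,rot,p,z,c),open("w1.pkl","wb")); cv2.imwrite("pics/w1.png",p[:,:,::-1])
F=np.array([robot.read_force() for _ in range(5)]);print(F.round(2),robot.read_t())
T=np.eye(4);T[:3,:3]=rot;T[:3,3]=pos;Twc=T@c['T_tool_cam'];np.save("twc.npy",Twc)
V=np.linalg.inv(Twc);f=192/np.tan(np.radians(c['vfov']/2))
for k in KEYS:
    q=V@[*k,.056,1];s=q[:2]/q[2];s=s*(1+c['k1']*(s@s));print((s*f+[c['cx'],c['cy']]).round(1))
E
```

```text
[array([ 29.,  13., -38.,   0., -40., -89.]), array([ 17.,  14., -36.,   0., -40., -77.]), array([  6.,  16., -33.,   0., -41., -66.]), array([ -4.,  19., -28.,   0., -43., -56.])]
1.575 0.008306959856916214
3.9667
[0.46677843 0.03885901 0.26989098]
[[ 0.39  1.27 -0.2 ]
 [ 0.39  1.27 -0.2 ]
 [ 0.39  1.27 -0.2 ]
 [ 0.39  1.27 -0.2 ]
 [ 0.39  1.27 -0.2 ]] 4.0167
[251.5 174.8]
[190.6 149.7]
[128.  124.6]
[64.  97.8]
```

View pics/w1.png

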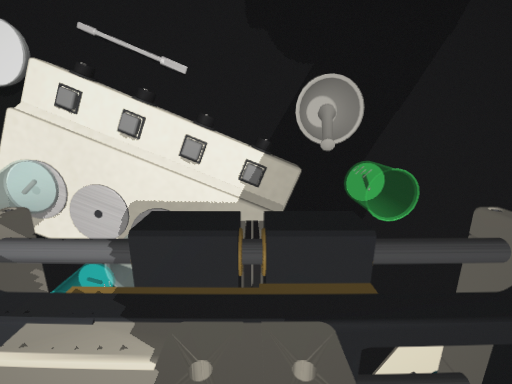

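The wrist view shows keys 1–4 at about (253,172), (193,149), (131,124) and (68,98), within 4 px of what I predicted. I'll refine the positions and combine them with the top view.

Run:
```python
from h import *; import pickle
pos,rot,p,z,c=pickle.load(open("w1.pkl","rb"));T=np.load("twc.npy")
out=[]
for u,v in[(253,172),(193,149),(131,124),(68,98)]:
    r=18;g=p[v-r:v+r+1,u-r:u+r+1].astype(float).mean(2)
    m=(g<140).astype(np.uint8);n,l,s,ce=cv2.connectedComponentsWithStats(m)
    k=1+np.argmin(np.linalg.norm(ce[1:]-r,axis=1));print(s[k],(ce[k]+[u-r,v-r]).round(1));out.append(ce[k]+[u-r,v-r])
P=onz(c,out,.05,T);print(P.round(4),np.linalg.norm(np.diff(P,axis=0),axis=1).round(4));print((P[:,:2]-KEYS).round(4))
```

```text
[  4   5  28  29 461] [252.4 173.5]
[  4   4  28  29 410] [192.6 149.6]
[  5   3  28  30 525] [130.7 124. ]
[  4   3  29  31 575] [67.7 98.3]
[[ 0.4653  0.039   0.05  ]
 [ 0.4778 -0.0498  0.05  ]
 [ 0.4892 -0.1389  0.05  ]
 [ 0.5008 -0.2274  0.05  ]] [0.0896 0.0899 0.0892]
[[-0.0013  0.0007]
 [-0.0004  0.0013]
 [-0.0012  0.0006]
 [-0.0004  0.0009]]
```

The two views agree to within 1.5 mm and the 90 mm pitch is right. Now I'll tap key 1 with small steps and a force stop.

```bash
sed -i 's/^KEYS=.*/KEYS=np.array([[.4660,.0386],[.4780,-.0505],[.4898,-.1392],[.5010,-.2279]])/' h.py
cat >> h.py <<'E'
def tap(robot,i,zmin=.0530,thr=1.0):
    k=KEYS[i]
    robot.servo_line([*k,.0635],R,.08); robot.dwell(.15)
    f0=np.mean([robot.read_force()[2]]); log=[];hit=None
    z=.0615
    while z>=zmin-1e-6:
        robot.servo_line([*k,z],R,.01)
        f=robot.read_force()[2]-f0; pz=robot.read_position()[2]; log.append((round(z*1e3,1),round(pz*1e3,2),round(f,2)))
        if f>thr: hit=pz;break
        z-=.0005
    robot.servo_line([*k,.075],R,.08)
    print("key",i+1,"hit",hit,"f0",round(f0,2),log,robot.read_t())
    return hit
E
python3 - <<'E'
from h import *; from rig import robot
robot.servo_line([*KEYS[0],.08],R,.15)
tap(robot,0)
E
```

```text
key 1 hit 0.061501623585758794 f0 -0.54 [(61.5, np.float64(61.5), np.float64(1.57))] 6.6083
```

Contact at 61.5 mm isn't plausible for a tap, so it could be noise or a motion transient. I'll check the force noise at this hover first.

Run:
```python
from h import *; from rig import robot
t=[]
for _ in range(16):
    robot.dwell(.02); t.append(robot.read_force()[2])
print(np.round(t,2))
robot.servo_line([*KEYS[0],.0635],R,.08)
t=[]
for _ in range(12):
    robot.dwell(.02); t.append(robot.read_force()[2])
print(np.round(t,2))
robot.servo_line([*KEYS[0],.0625],R,.01)
t=[]
for _ in range(12):
    robot.dwell(.02); t.append(robot.read_force()[2])
print(np.round(t,2),robot.read_t())
```

```text
[-0.24  0.16  0.01 -0.26 -0.67  0.75 -0.5   0.25 -0.54 -0.1  -0.17 -0.25
  0.05  0.41  0.11  0.06]
[ 0.99  0.02  0.26 -0.33  0.29  0.12  0.15 -1.08  0.82 -0.31  0.7   0.57]
[ 0.18  0.37 -0.58 -0.56 -0.12  0.4   0.31  0.42  0.15  0.37  0.22 -0.79] 7.8167
```

That was noise (σ ≈ 0.45 N). I'll average 8 readings per step.

```bash
python3 - <<'E'
s=open('h.py').read()
s=s[:s.index("def tap")]+'''
def favg(robot,n=8):
    a=[]
    for _ in range(n): robot.dwell(.01); a.append(robot.read_force()[2])
    return np.mean(a)
def tap(robot,i,zmin=.0525,thr=1.4):
    k=KEYS[i]
    robot.servo_line([*k,.0625],R,.08)
    f0=favg(robot,20); log=[];hit=None
    z=.0605
    while z>=zmin-1e-6:
        robot.servo_line([*k,z],R,.015)
        f=favg(robot)-f0; pz=robot.read_position()[2]; log.append((round(float(pz)*1e3,2),round(float(f),2)))
        if f>thr: hit=pz;break
        z-=.0005
    robot.servo_line([*k,.075],R,.08)
    print("key",i+1,"hit",hit,"f0",round(f0,2),log,robot.read_t())
    return hit
'''
open('h.py','w').write(s)
E
python3 - <<'E'
from h import *; from rig import robot
tap(robot,0)
E
```

```text
key 1 hit 0.058083513766595145 f0 0.09 [(60.43, 0.19), (60.02, -0.34), (59.48, -0.28), (59.0, -0.2), (58.48, -0.03), (58.08, 1.66)] 10.525
```

Key 1 is up: contact was at 58.1 mm. Next I'll tap keys 2, 3 and 4.

Run:
```python
from h import *; from rig import robot
for i in(1,2,3):
    robot.servo_line([*KEYS[i],.075],R,.15)
    h=tap(robot,i)
    if h is None or (.0555<h<.057) or h>.0592: print("odd");break
```

```text
key 2 hit 0.05809823655020849 f0 0.14 [(60.54, -0.23), (59.99, -0.35), (59.47, -0.28), (58.98, -0.15), (58.49, -0.24), (58.1, 1.58)] 14.0417
key 3 hit 0.05809841163781328 f0 -0.1 [(60.52, 0.11), (60.0, -0.09), (59.49, -0.25), (59.0, 0.18), (58.47, -0.15), (58.1, 1.83)] 17.5583
key 4 hit 0.05417911421910951 f0 -0.04 [(60.52, -0.37), (59.98, -0.15), (59.46, 0.05), (58.99, -0.11), (58.5, -0.32), (57.98, 0.12), (57.48, -0.02), (56.99, -0.35), (56.5, 0.12), (56.0, -0.0), (55.47, 0.11), (54.99, 0.11), (54.51, 0.14), (54.18, 3.08)] 23.6583
```

Keys 1–3 are up (58.1 mm) and key 4 is latched (54.2 mm). I'll press key 4 fully, then log the force on the way up to see that it follows the finger to 58 mm.

Run:
```python
from h import *; from rig import robot
k=KEYS[3]
robot.servo_line([*k,.058],R,.08); f0=favg(robot,10)
robot.servo_line([*k,.051],R,.02); print(robot.read_position()[2],favg(robot)-f0)
for z in(.0500,.0495):
    robot.servo_line([*k,z],R,.01); f=favg(robot)-f0; print(z,robot.read_position()[2],f)
    if f>9: break
for z in(.053,.0555,.057,.0585):
    robot.servo_line([*k,z],R,.03); print(z,robot.read_position()[2],favg(robot)-f0)
robot.servo_line([*k,.16],R,.15)
robot.servo_line([KEYS[0][0]-.03,-.06,.27],R,.2)
pos=robot.read_position();rot=robot.read_tcp_rot();p,z=robot.grab_frame("wrist");cv2.imwrite("pics/w2.png",p[:,:,::-1])
for n in("top","side"):
    q,_=robot.grab_frame(n);cv2.imwrite(f"pics/{n}2.png",q[:,:,::-1])
    if n=="side":cv2.imwrite("pics/side2z.png",cv2.resize(q[180:330,160:290,::-1],None,fx=4,fy=4,interpolation=cv2.INTER_CUBIC))
print(robot.read_t())
```

```text
0.051598170321419 4.436558753223361
0.05 0.050304212844678356 4.980934176237684
0.0495 0.050254158215228745 9.464655733125488
0.053 0.053340840083248256 3.632330495279465
0.0555 0.05551787009712375 2.7504443048100184
0.057 0.056923650116911584 2.363405738163412
0.0585 0.05833427370867283 1.6414475079574062
28.7667
```

View pics/side2z.png

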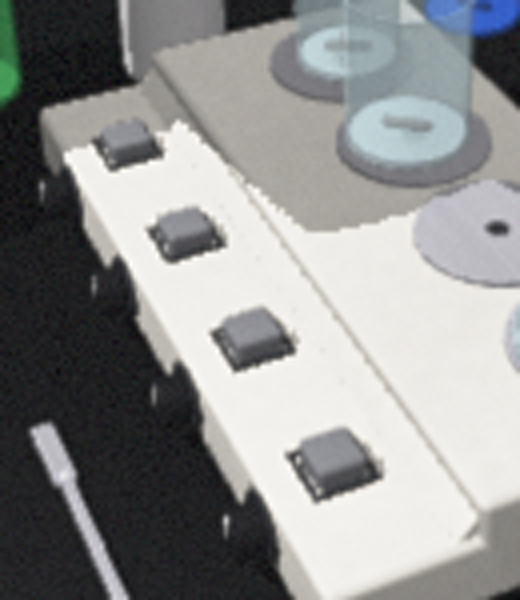

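View pics/w2.png

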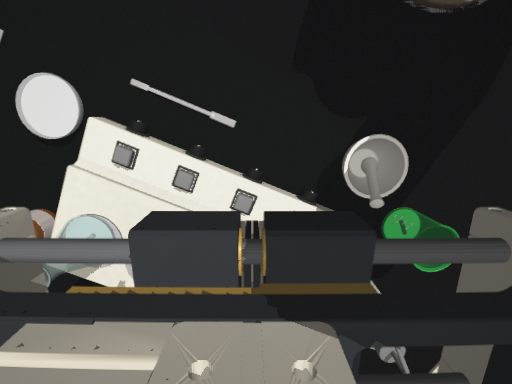

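View pics/side2.png

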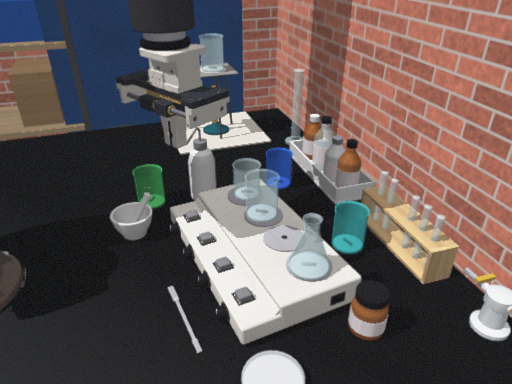

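In the side crop, key 4's cap at (335,460) now stands up like the other three. Everything else is where it stood, and the arm is clear.

Run:
```python
from rig import robot
print(robot.read_force(),robot.read_t()); robot.job_done()
```

```text
[-0.40453716  0.64625422 -0.26644593] 28.7667
the job is handed in; nothing more can be done
```

All four keys now stand up, and I handed the job in at 28.8 s with the arm clear of everything.

- **Tapping:** I tapped the keys from the robot's left to its right. Keys 1–3 were met at 58.1 mm with under 2 N, so they were up and were not pushed in. Key 4, the rightmost, was met at 54.2 mm, so it was the latched one.
- **Pressing:** I pressed key 4 to its stop, at about 50.3 mm and 9.5 N, and let it go. It pushed on the fingers all the way up to 58 mm.
- **Last checks:** The final side picture shows all four caps raised and the glassware and other things where they stood. I did not tap key 4 again after the press.
- **False start:** My first tap of key 1 stopped at 61.5 mm on force noise, above the key. I repeated it with averaged readings before going on.

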